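# Power up, zero and start the force test stand

### The job

With the closed fingertips, start a force test in this order: press the raised end of the control box's rocker fully down to switch it on, press the round key on the force gauge fully down to zero it and let it spring back, then push the control box's mushroom plunger fully in and come clear. Leave the gauge's other two keys and the slim plunger alone, do not press the round key or the mushroom plunger before the power is on, and do not lift or shove the two units or any of the things standing around.

Things in the scene. Friction and masses are not known exactly. Their poses are not given: they have to be found in the camera images.
- console: grey control box of the test stand, 140 (x) x 200 (y) x 55 mm tall, 1.8 kg, standing loose on rubber feet on the table; it may stand left or right. Origin at the centre of its underside, x across its depth away from the robot at yaw 0, y to the left, z up. On its flat deck (55 mm up), in a row along y: rocker at y +62 mm, mushroom plunger at y 0, slim plunger at y -62 mm, all at x 0
- rocker (a joint): angle (rad) of the black paddle rocker, 52 mm long (along the box's x) and 28 mm wide, pivoting at its middle, pivot top 67 mm above the table. It is V-shaped: at 0 (off) the near half is level and the far (+x) half is raised by 0.32 rad, its end 75 mm above the table; at its stop, 0.32 (on), the far half lies level, 67 mm above the table, and the near half is raised. No spring: it stays where it is left; about 2 to 4 N on the end moves it
- rocker_raised (a point): point on the top face of the rocker's far half (the half that is raised when off), 18 mm out from the pivot; press down here
- mushroom (a joint): how far (m) the start plunger is pushed in: 0 fully out, 0.010 fully in. Black mushroom head, 34 mm across and 10 mm thick, on a steel stem. No spring: it stays in where it is left; about 3 to 4 N moves it
- mushroom_top (a point): centre of the mushroom head's flat top, 83 mm above the table when out and 73 mm when in
- slim (a joint): how far (m) the slim plunger is pushed in (travel 0.010, the same friction); it must stay out
- slim_top (a point): centre of the top of the slim plunger, a black cylinder 16 mm across, 83 mm above the table
- gauge: white force gauge lying face up in a dark steel cradle, together 205 (x) x 92 (y) mm, face 50 mm above the table, 1.5 kg, loose on the table; it may stand left or right. Origin at the centre of its underside, x along its length towards the display, y to the left. A thin rod sticks out 54 mm at its -x end. On the face along the centre line, from the display end: square key at x +10 mm, round key at x -29 mm, wide key at x -68 mm
- round_key (a joint): how far (m) the round zero key is pressed: 0 up, 0.005 fully down; springs back by itself. It starts to move at about 1.2 N and takes 4 N to be fully down
- round_key_top (a point): centre of the top of the round key, 19 mm across, 9 mm proud of the face (59 mm above the table)
- square_key (a joint): how far (m) the square key is pressed (same spring and travel); leave it alone
- square_key_top (a point): centre of the top of the square key, 17 x 17 mm, 9 mm proud of the face, 39 mm from the round key
- wide_key (a joint): how far (m) the wide key is pressed (same spring and travel); leave it alone
- wide_key_top (a point): centre of the top of the wide key, 14 mm (x) x 44 mm (y), 9 mm proud of the face, 39 mm from the round key
- weight: bystander: brass calibration weight, 30 mm wide, 46 mm tall, standing between the two units; origin at the centre of its underside
- driver: bystander: small screwdriver lying between the two units, about 130 mm long; origin under it
- specimen: bystander: small steel block 36 x 26 x 20 mm in front of the gauge, beside its rod; origin at the centre of its underside
- probe: bystander: steel probe tip standing in front of the control box, 28 mm wide, 40 mm tall; origin at the centre of its underside
- caliper: bystander: digital caliper lying flat at the left, 200 mm long, 15 mm tall
- bottle: bystander: white bottle, 54 mm wide, 130 mm tall, standing at the right; origin at the centre of its underside
There are look-alikes about, which are no part of the job. Several things look just like the console: the one meant starts farthest from the robot's base.

How it is judged:
By the outcome, as a careful person would: the job done as asked, in the order asked, and still so for the second after the job is handed in, with the robot touching nothing.
It also fails if it takes over 38 s, if anything falls off the work surface, if the arm or the gripper's body presses on something with over 40 N, if the wrist force passes 120 N, or if a joint passes its speed limit or range.

### The arm

A 6-joint arm with a two-finger parallel gripper is mounted at the origin on the work surface. World frame = base frame: x ahead of the robot, y to its left, z up, the work surface at z = 0. Lengths are in m, angles in rad, forces in N, time in s.
With the tool pointing down it reaches from about 0.2 to 0.875 m from the base axis. Payload 3.4 kg.
Tool frame: the origin (TCP) lies on the centre line of the jaws, within the pads' length; the fingertips stand 19 mm ahead of it and the grasp point (between the pads) is the TCP; z points along the fingers, y is the line along which they close (so a half turn about z gives the same grasp; the last joint's range is limited). The gripper opens to 94 mm and grips with 3 to 60 N. Pads are 16 mm wide; open, the fingers measure 119 mm over their backs; the gripper's body (75 mm by 177 mm) begins 78 mm behind the grasp point.
Start: joints at [1.214, 0.276, 1.505, -0, 1.361, -0.121], TCP at [0.134, 0.559, 0.224] pointing down, gripper open.
Joint ranges: [-2.89, 2.89], [-0.75, 2.08], [0.22, 2.7], [-1.18, 4.32], [0.11, 2.71], [-2.7, 2.7]. Speed limits (rad/s): [2.57, 2.57, 3.14, 3.14, 3.14, 3.14].

### API

Orientations are given as a 3x3 rotation matrix whose columns are the frame's x, y, z axes.
In Python, from plant import robot gives the robot as it stands.
- The arm moves only by the tool servo_tool, never from a script. Its argument "plan" is a list that holds one entry, the list of rows, each a list of 4 numbers: the shift along the tool's x, y, z in m, then the turn about the tool's z in rad. In form: [[[x, y, z, yaw], ...]]. A call has 1 to 10 rows; each row shifts and turns the commanded pose from where the row before left it, along the tool's axes as they then stand; what a row does not reach is not made up. A row lasts 1/10 s, in which the tool goes at most 50 mm and 8.59 degrees, less where a joint would pass 70% of its speed; a pose out of reach is approached as far as the arm can. A call is refused whole if a number of a shift passes 0.05 or a number of a turn 0.15, either way. A call with a gripper value outside its range is refused whole. "fingers" is the finger opening in m, from 0 to 0.094, set as the call begins (left out, the last holds). The fingers move at their own pace and stop on an object; "grip_force" is the grip in N (left out, the last holds). Time passes only in rows, so rows that do not move let the fingers close. It gives the time, the measured TCP pose, the force, the opening and the grip force at its end, in the units of the state.
- robot.state(): the state, without advancing time (a new reading comes with each control period).
- robot.snapshot(name): name is "scene" or "top" or "wrist"; returns a dict with "pixels" (384x512x3 uint8, red, green, blue), "mtx" (3x3 intrinsics, pixels), "R" (3x3) and "t" (3): a world point X has camera coordinates R X + t. Camera axes: x right, y down, z forward; pixel columns grow to the right and rows downward; lengths in m; the calibration is good to about 2 mm. A picture is of the moment at which its call begins. There is no depth.
- robot.sign_off(): hands the job in; it is judged then, once.
The state is a dict: "time_s": time; "joint_positions": joint angles; "joint_vel": joint speeds; "tau": joint torques, N m; "eef_pos": TCP position; "ee_rot": TCP orientation; "force": force on the tool from outside, world axes, zero at the start; "torque": the same for the moment, N m; "grip_width": finger opening in m; "grip_force": force on a finger pad.
Only numpy, scipy, OpenCV 4.12 (cv2) and the standard library are available. Lean on these libraries where they do the work, as an engineer would, in place of code of your own. Each camera call takes 0.05 s, during which the arm holds its last target. There are 200 camera calls.

## Working session

There is one attempt and no reset: what is moved stays moved. The work goes in short steps, Python scripts to look and compute and a tool call to move; the robot and the scene stay as the last step left them, time stands still between calls to the robot, and variables do not carry over. Pictures are saved under pics/ and viewed, at most 10 in all, crops included, and the job is handed in when it is done.

Besides the shell and the picture viewer there is one more tool, called after "Call:" in YAML: its name, and indented under it one key for each argument. servo_tool: Moves the arm, as the interface text tells. Its arguments: {"type":"object","properties":{"plan":{"type":"array"},"fingers":{"type":"number"},"grip_force":{"type":"number"}},"required":["plan"]}

```bash
mkdir -p pics; cat > h.py <<'E'
import numpy as np, cv2
from plant import robot
def snap(n,f):
    s=robot.snapshot(n); cv2.imwrite(f'pics/{f}.png',cv2.cvtColor(s['pixels'],cv2.COLOR_RGB2BGR)); np.savez(f'pics/{f}.npz',**s); return s
def ray(s,u,v,z):
    d=np.linalg.inv(s['mtx'])@[u,v,1]; R=s['R']; d=R.T@d; c=-R.T@s['t']; return (c+d*(z-c[2])/d[2])
def proj(s,X):
    p=s['mtx']@(s['R']@np.array(X)+s['t']); return p[:2]/p[2]
E
python3 - <<'E'
from h import *
for n in ('top','scene'):
    s=snap(n,n+'0'); print(n,-s['R'].T@s['t'])
a=[cv2.imread(f'pics/{n}0.png') for n in('top','scene')]
print(robot.state()['eef_pos'],robot.state()['ee_rot'],robot.state()['time_s'])
E
```

```text
top [0.32730525 0.02779628 1.33772356]
scene [0.84326032 0.54098574 1.08989492]
[0.13419534 0.55864184 0.22372142] [[-9.72320665e-01  2.33649843e-01 -5.25483832e-04]
 [ 2.33650375e-01  9.72319553e-01 -1.47951163e-03]
 [ 1.65250546e-04 -1.56133922e-03 -9.99998767e-01]] 0.1
```

View pics/top0.png

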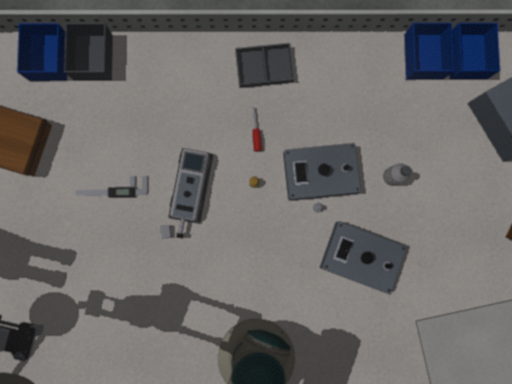

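View pics/scene0.png

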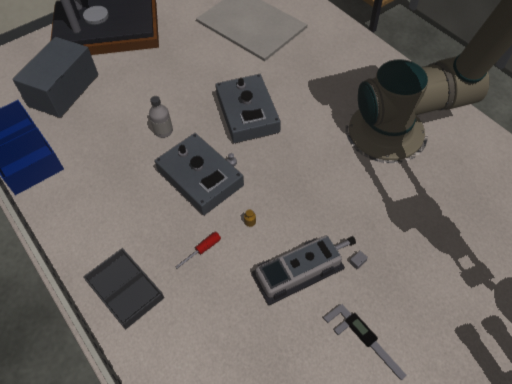

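Two candidates look like the console: top (322,171) and top (364,258). The base is at about (257,365), so the first is farther, at roughly 205 px against 150 px. It's also beside the probe (319,208) and across from the gauge, as described. The gauge is at (190,186), with its rod pointing towards the robot. I'll confirm in one enlarged crop.

```bash
python3 - <<'E'
from h import *
a=cv2.imread('pics/top0.png')
c=cv2.resize(a[130:300,160:420],None,fx=3,fy=3,interpolation=cv2.INTER_CUBIC)
c=cv2.convertScaleAbs(c,alpha=1.8)
cv2.imwrite('pics/crop0.png',c)
s=dict(np.load('pics/top0.npz'))
for p in [(322,171),(364,258)]:
    X=ray(s,*p,.055);print(X,np.hypot(*X[:2]))
E
```

```text
[ 0.51108886 -0.184573    0.055     ] 0.5433958161501914
[ 0.27152816 -0.29388977  0.055     ] 0.40012340382256023
```

View pics/crop0.png

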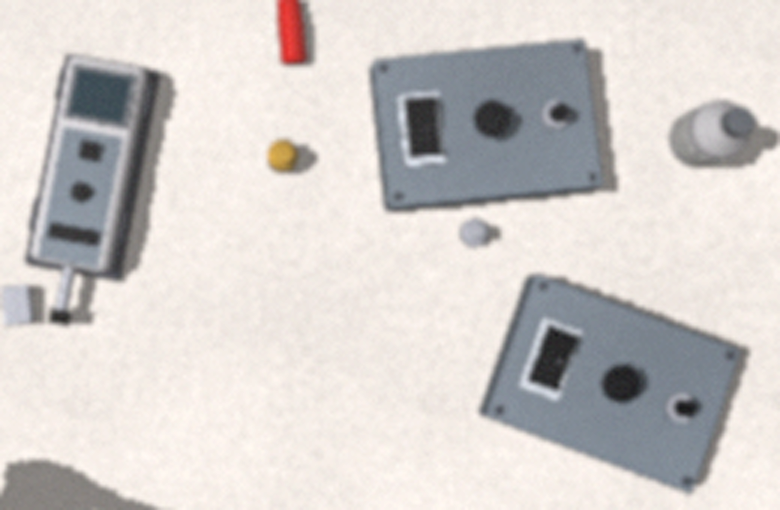

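The crop shows the meant console at crop (490,125): white-framed rocker (422,127), mushroom (492,119), slim plunger (562,113). The decoy is at (615,385). The gauge keys are square (91,151), round (81,191) and wide (74,234). Next I'll get sub-pixel blob centroids.

```bash
python3 - <<'E'
from h import *
for n,boxes in (('top',[(282,140,365,202),(168,146,216,224)]),('scene',[(150,132,246,214),(250,235,345,302)])):
    a=cv2.imread(f'pics/{n}0.png'); s=dict(np.load(f'pics/{n}0.npz'))
    for b in boxes:
        g=cv2.cvtColor(a,cv2.COLOR_BGR2GRAY)[b[1]:b[3],b[0]:b[2]]
        g=cv2.resize(g,None,fx=4,fy=4,interpolation=cv2.INTER_CUBIC)
        for th in (35,45,):
            k,l,st,c=cv2.connectedComponentsWithStats((g<th).astype(np.uint8))
            for i in range(1,k):
                if st[i,4]>150:
                    u=(c[i]+.5)/4-.5+b[:2]; print(n,th,u.round(1),st[i,2:]/[4,4,16],[ray(s,*u,z).round(4)[:2].tolist() for z in (.055,.069,.083)] if b==boxes[0] else ray(s,*u,.059).round(4)[:2])
E
```

```text
top 35 [300.6 171.8] [  9.75   17.5   135.125] [[0.5094, -0.1254], [0.5074, -0.1237], [0.5054, -0.122]]
top 35 [324.1 169.3] [11.5    11.     94.9375] [[0.5158, -0.1906], [0.5137, -0.1882], [0.5116, -0.1858]]
top 35 [346.4 167.1] [ 5.25    4.     15.6875] [[0.5215, -0.2524], [0.5194, -0.2494], [0.5172, -0.2463]]
top 45 [300.8 171.7] [ 10.5    18.25  160.125] [[0.5095, -0.1257], [0.5075, -0.1241], [0.5055, -0.1224]]
top 45 [324.8 169.5] [ 14.25    12.25   128.0625] [[0.5152, -0.1923], [0.5132, -0.1899], [0.5111, -0.1875]]
top 45 [347.1 167.3] [ 7.75    5.     27.9375] [[0.521, -0.2545], [0.5189, -0.2514], [0.5168, -0.2483]]
top 35 [204.6 187.7] [ 5.75   24.75   28.3125] [0.4664 0.1393]
top 35 [189.7 179.9] [ 5.25  4.5  17.5 ] [0.4883 0.1799]
top 35 [187.1 193.6] [ 4.5    3.75  13.625] [0.4505 0.1869]
top 35 [184.4 207.6] [14.75   5.    34.125] [0.4122 0.1942]
top 45 [193.  161.5] [ 18.    15.25 206.5 ] [0.5391 0.171 ]
top 45 [204.4 188.5] [ 15.75    67.75   197.4375] [0.4644 0.1398]
top 45 [189.8 179.9] [ 6.75    6.     30.3125] [0.4883 0.1796]
top 45 [187.  193.6] [ 6.25  5.25 25.  ]
[... 1006 characters left out ...]
ene 35 [309.3 255.9] [ 8.      7.5    47.8125] [0.4551 0.1883]
scene 35 [294.7 262.9] [ 9.      8.75   50.8125] [0.493  0.1812]
scene 35 [274.8 273. ] [ 24.5     24.25   331.8125] [0.5444 0.1731]
scene 35 [326.2 272.9] [15.      8.75   39.6875] [0.4528 0.2442]
scene 35 [257.4 281.2] [12.25 21.25 46.25] [0.5873 0.1649]
scene 35 [279.4 295.4] [12.75    8.25   37.5625] [0.5696 0.2214]
scene 45 [324.1 249.2] [ 14.25    17.75   118.6875] [0.4168 0.1962]
scene 45 [309.3 255.8] [ 8.75    8.5    58.1875] [0.455  0.1881]
scene 45 [294.6 262.8] [ 9.75  9.5  61.5 ] [0.493  0.1811]
scene 45 [274.7 272.9] [ 26.    25.5  385.25] [0.5444 0.1729]
scene 45 [295.5 283.9] [ 91.5   38.25 515.  ] [0.5243 0.2221]
```

Call:
servo_tool:
  plan:
    - [[0, 0, 0, -0.15], [0, 0, 0, -0.15], [0, 0, 0, -0.016], [-0.02, -0.042, 0, 0], [-0.02, -0.042, 0, 0], [-0.02, -0.042, 0, 0], [-0.02, -0.042, 0, 0], [-0.02, -0.042, 0, 0], [-0.02, -0.042, 0, 0], [-0.02, -0.042, 0, 0]]
  fingers: 0
  grip_force: 20

```text
time_s: 1.1
eef_pos: [0.2978, 0.2756, 0.2245]
ee_rot: [[-0.997, -0.078, 0.0], [-0.078, 0.997, 0.0], [-0.001, 0.0, -1.0]]
force: [0.6, 0.7, 0.1]
grip_width: 0.0173
grip_force: 0.0
```

Call:
servo_tool:
  plan:
    - [[-0.02, -0.042, 0, 0], [-0.02, -0.042, 0, 0], [-0.02, -0.042, 0, 0], [-0.02, -0.042, 0, 0], [-0.02, -0.042, 0, 0], [-0.02, -0.042, 0, 0], [-0.02, -0.042, 0, 0], [-0.02, -0.042, 0, 0], [0, 0, 0, 0], [0, 0, 0, 0]]

```text
time_s: 2.1
eef_pos: [0.4837, -0.0455, 0.2239]
ee_rot: [[-0.997, -0.076, -0.002], [-0.076, 0.997, 0.001], [0.001, 0.001, -1.0]]
force: [-0.1, 0.0, -0.5]
grip_width: 0.0003
grip_force: 0.0
```

```bash
python3 - <<'E'
from h import *
st=robot.state();print(st['eef_pos'],st['ee_rot'],st['time_s'],st['grip_width'],st['joint_positions'])
s=snap('wrist','w1');print(-s['R'].T@s['t'])
for X in [(0.51,-.1235,.067),(.514,-.186,.083),(.5195,-.248,.083),(.528,-.122,.072)]: print(proj(s,X))
E
```

```text
[ 0.48372105 -0.04547389  0.2238558 ] [[-9.97126658e-01 -7.57361571e-02 -1.56944507e-03]
 [-7.57377616e-02  9.97127280e-01  9.89331419e-04]
 [ 1.49000833e-03  1.10535499e-03 -9.99998279e-01]] 2.1 0.0002500192487542149 [-2.37521979e-01  1.42387525e-01  1.68409693e+00  6.11894407e-04
  1.31686641e+00 -1.88428216e+00]
[ 0.41768309 -0.05102785  0.38412715]
[175.09210583 201.13121083]
[105.23182573 204.89657346]
[ 39.86464201 205.77808644]
[175.08417839 219.94050247]
```

View pics/w1.png

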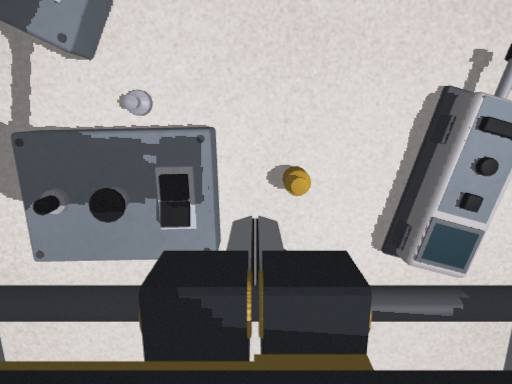

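The wrist view shows the rocker at (175,201) with its far half around (175,214). The mushroom is at (107,205) and the round key at (487,166). My predicted points agree to about 2 px (2 mm). Next I'll move above the raised end.

```bash
python3 - <<'E'
from h import *
s=dict(np.load('pics/w1.npz'))
for n,u,z in [('pivot',(175,200.5),.067),('mush',(107.5,205),.083),('round',(487,166),.059),('sq',(471,202),.059),('wide',(497,128),.059)]: print(n,ray(s,*u,z))
st=robot.state();R=st['ee_rot']
print(np.array(R).T@(np.array([.528,-.122,.115])-st['eef_pos']))
E
```

```text
pivot [ 0.50935292 -0.12360396  0.067     ]
mush [ 0.51394229 -0.18385332  0.083     ]
round [0.45268649 0.18485645 0.059     ]
sq [0.49066436 0.17735785 0.059     ]
wide [0.41515376 0.1856728  0.059     ]
[-0.0388348  -0.08093282  0.10881129]
```

Call:
servo_tool:
  plan:
    - [[-0.02, -0.04, 0, 0], [-0.019, -0.041, 0, 0], [0, 0, 0.04, 0], [0, 0, 0.04, 0], [0, 0, 0.03, 0], [0, 0, 0.01, 0], [0, 0, 0.005, 0], [0, 0, 0.004, 0], [0, 0, 0.004, 0], [0, 0, 0, 0]]

```text
time_s: 3.15
eef_pos: [0.5306, -0.1224, 0.0927]
ee_rot: [[-0.997, -0.08, 0.004], [-0.08, 0.997, -0.001], [-0.004, -0.001, -1.0]]
force: [0.3, 1.2, 1.5]
grip_width: 0.0008
grip_force: 0.5
```

Call:
servo_tool:
  plan:
    - [[0, 0, 0.002, 0], [0, 0, 0.002, 0], [0, 0, 0.001, 0], [0, 0, 0.001, 0], [0, 0, 0, 0], [0, 0, 0, 0]]

```text
time_s: 3.75
eef_pos: [0.5302, -0.1228, 0.0861]
ee_rot: [[-0.997, -0.08, 0.002], [-0.08, 0.997, -0.001], [-0.002, -0.001, -1.0]]
force: [2.9, 1.2, 5.7]
grip_width: 0.0007
grip_force: 2.8
```

Call:
servo_tool:
  plan:
    - [[0, 0, 0.001, 0], [0, 0, 0.001, 0], [0, 0, 0.001, 0], [0, 0, 0, 0], [0, 0, 0, 0]]

```text
time_s: 4.25
eef_pos: [0.5303, -0.1229, 0.0858]
ee_rot: [[-0.997, -0.08, 0.003], [-0.08, 0.997, -0.001], [-0.003, -0.002, -1.0]]
force: [-1.5, 2.6, 21.9]
grip_width: 0.0005
grip_force: 10.9
```

Call:
servo_tool:
  plan:
    - [[0, 0, -0.02, 0], [0, 0, -0.04, 0], [0, 0, -0.04, 0], [0.006, 0.04, 0, 0], [0.0065, 0.04, 0, 0], [0.0065, 0.04, 0, 0], [0.0065, 0.04, 0, 0], [0, 0, 0, 0], [0, 0, 0, 0]]

```text
time_s: 5.15
eef_pos: [0.4897, 0.0351, 0.1818]
ee_rot: [[-0.997, -0.082, -0.002], [-0.082, 0.997, -0.001], [0.003, -0.001, -1.0]]
force: [-0.6, 0.4, 0.8]
grip_width: 0.0004
grip_force: 0.0
```

```bash
python3 - <<'E'
from h import *
st=robot.state();print(st['eef_pos'],st['force'])
s=snap('wrist','w2')
t=snap('top','t2')
a=cv2.imread('pics/w2.png');b=cv2.resize(cv2.imread('pics/t2.png')[140:230,160:370],(800,343))
c=cv2.resize(a,(341,256))
cv2.imwrite('pics/c2.png',np.vstack([cv2.convertScaleAbs(b,alpha=1.6),np.pad(c,((0,0),(0,459),(0,0)))]))
E
```

```text
[0.48973402 0.03508916 0.18179846] [-0.64298912  0.44832555  0.80822427]
```

View pics/c2.png

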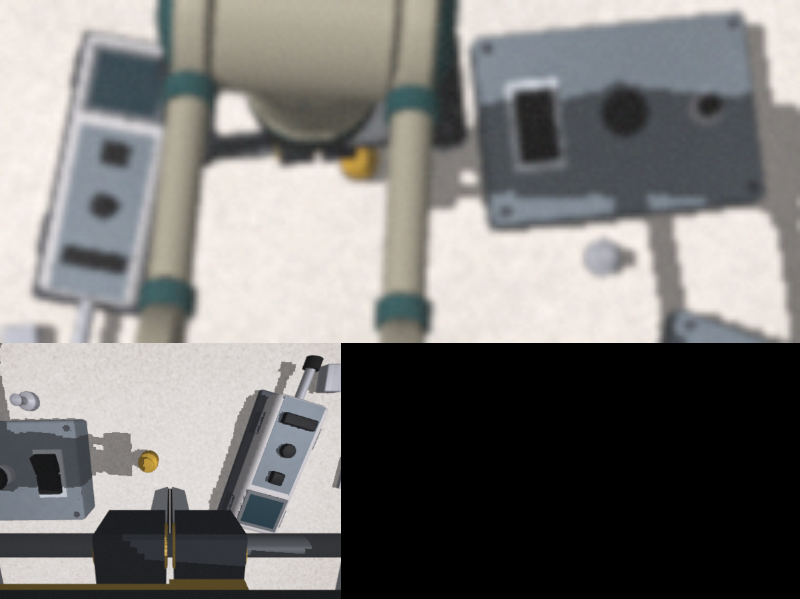

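The rocker now looks tilted the other way: in the wrist part, its near half at (45,460) is raised. The gauge is undisturbed, with the round key at wrist full-resolution (429,161).

```bash
python3 - <<'E'
from h import *
s=dict(np.load('pics/w2.npz')); a=cv2.cvtColor(s['pixels'],cv2.COLOR_RGB2GRAY)[140:182,410:450]
k,l,st,c=cv2.connectedComponentsWithStats((a<40).astype(np.uint8))
for i in range(1,k):
    if st[i,4]>40: u=c[i]+[410,140]; print(u,st[i],ray(s,*u,.057))
st=robot.state();print(np.array(st['ee_rot']).T@(np.array([.4527,.187,.085])-st['eef_pos']))
E
```

```text
[424.41346154 159.72115385] [ 10  12  17  19 104] [0.45193148 0.17982812 0.057     ]
[0.02556031 0.15564054 0.09690584]
```

Call:
servo_tool:
  plan:
    - [[0.0065, 0.039, 0, 0], [0.0065, 0.039, 0, 0], [0.0065, 0.039, 0, 0], [0.006, 0.038, 0, 0], [0, 0, 0.04, 0], [0, 0, 0.04, 0], [0, 0, 0.017, 0], [0, 0, 0, 0], [0, 0, 0, 0]]

```text
time_s: 6.15
eef_pos: [0.4541, 0.1866, 0.0856]
ee_rot: [[-0.997, -0.079, -0.0], [-0.079, 0.997, -0.0], [0.0, -0.0, -1.0]]
force: [1.2, -0.8, 0.2]
grip_width: 0.0007
grip_force: 0.0
```

```bash
python3 - <<'E'
from h import *
st=robot.state();print(st['eef_pos'],st['force'])
s=snap('wrist','w3');print(proj(s,[.4527,.187,.059]),proj(s,st['eef_pos']+.019*np.array(st['ee_rot'])[:,2]))
s=snap('scene','s3')
cv2.imwrite('pics/c3.png',np.hstack([cv2.resize(cv2.imread('pics/w3.png')[60:320,180:440],(400,400)),cv2.resize(cv2.imread('pics/s3.png')[200:320,240:360],(400,400))]))
E
```

```text
[0.45405782 0.18658521 0.08556694] [ 1.15467311 -0.78274208  0.24753233]
[256.36507314 223.49565605] [255.51419758 230.00792994]
```

View pics/c3.png

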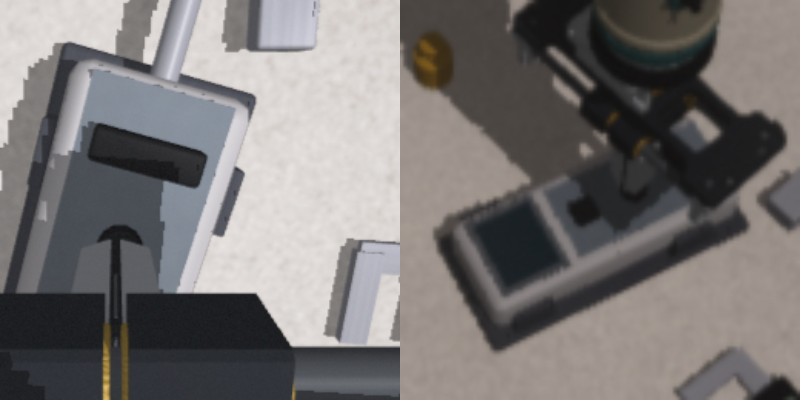

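The closed fingertips sit over the round key (left crop, 120,235), clear of the wide key (148,155) and the square key (right crop, 583,210). Pressing now.

Call:
servo_tool:
  plan:
    - [[0, 0, 0.005, 0], [0, 0, 0.003, 0], [0, 0, 0.002, 0], [0, 0, 0.002, 0], [0, 0, 0.001, 0], [0, 0, 0.001, 0], [0, 0, 0, 0], [0, 0, 0, 0]]

```text
time_s: 7.05
eef_pos: [0.4538, 0.1875, 0.073]
ee_rot: [[-0.997, -0.081, 0.002], [-0.081, 0.997, 0.0], [-0.002, -0.0, -1.0]]
force: [-1.4, -1.5, 12.4]
grip_width: 0.0005
grip_force: 6.2
```

Call:
servo_tool:
  plan:
    - [[0, 0, -0.01, 0], [0, 0, -0.04, 0], [0, 0, -0.04, 0], [0, 0, 0, 0], [-0.003, -0.04, 0, 0], [-0.003, -0.04, 0, 0], [-0.003, -0.04, 0, 0], [-0.003, -0.04, 0, 0], [-0.003, -0.04, 0, 0], [-0.003, -0.04, 0, 0]]

```text
time_s: 8.05
eef_pos: [0.4894, -0.0514, 0.1605]
ee_rot: [[-0.997, -0.08, -0.002], [-0.08, 0.997, 0.001], [0.002, 0.001, -1.0]]
force: [0.1, 0.3, -0.4]
grip_width: 0.0003
grip_force: 0.0
```

```bash
python3 - <<'E'
from h import *
s=snap('wrist','w4');st=robot.state();print(st['eef_pos'],st['force'])
print(np.array(st['ee_rot']).T@(np.array([.514,-.185,.106])-st['eef_pos']))
print([proj(s,X).round() for X in [(.51,-.1235,.067),(.514,-.185,.083),(.4527,.187,.059)]])
E
```

```text
[ 0.49127319 -0.05748709  0.16054571] [ 0.83267446 -4.62701832 -0.44546965]
[-0.01274222 -0.12861519  0.05520011]
[array([164., 215.]), array([ 77., 221.]), array([552., 174.])]
```

View pics/w4.png

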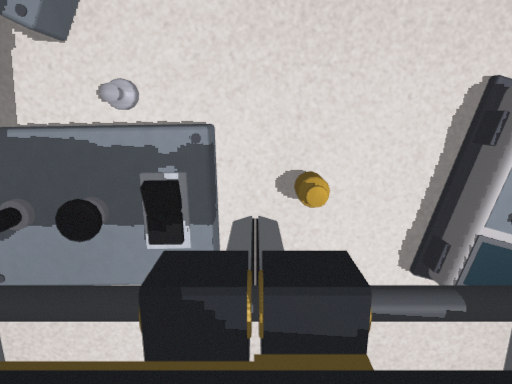

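Call:
servo_tool:
  plan:
    - [[-0.004, -0.043, 0, 0], [-0.004, -0.043, 0, 0], [-0.004, -0.041, 0, 0], [0, 0, 0, 0], [0, 0, 0.03, 0], [0, 0, 0.022, 0], [0, 0, 0, 0], [0, 0, 0, 0]]

```text
time_s: 8.9
eef_pos: [0.5119, -0.1748, 0.1091]
ee_rot: [[-0.997, -0.081, -0.002], [-0.081, 0.997, 0.001], [0.001, 0.001, -1.0]]
force: [0.8, -0.1, 0.5]
grip_width: 0.0004
grip_force: 0.0
```

Call:
servo_tool:
  plan:
    - [[-0.001, -0.009, 0, 0], [0, 0, 0, 0], [0, 0, 0.005, 0], [0, 0, 0.003, 0], [0, 0, 0.002, 0], [0, 0, 0.002, 0], [0, 0, 0.002, 0], [0, 0, 0.002, 0], [0, 0, 0.001, 0], [0, 0, 0, 0]]

```text
time_s: 9.9
eef_pos: [0.5143, -0.1849, 0.0923]
ee_rot: [[-0.997, -0.08, 0.0], [-0.08, 0.997, -0.0], [-0.0, -0.0, -1.0]]
force: [0.4, -0.3, 0.9]
grip_width: 0.0003
grip_force: 0.5
```

Call:
servo_tool:
  plan:
    - [[0, 0, 0.001, 0], [0, 0, 0.001, 0], [0, 0, 0, 0], [0, 0, 0, 0]]

```text
time_s: 10.3
eef_pos: [0.5144, -0.1849, 0.0921]
ee_rot: [[-0.997, -0.08, 0.001], [-0.08, 0.997, -0.0], [-0.001, -0.001, -1.0]]
force: [-2.0, 1.0, 11.5]
grip_width: 0.0005
grip_force: 6.0
```

Hard stop at TCP z = 0.092 with 11.5 N, so the plunger is fully in. I'll add a little force, then come clear.

Call:
servo_tool:
  plan:
    - [[0, 0, 0.001, 0], [0, 0, 0, 0], [0, 0, -0.01, 0], [0, 0, -0.04, 0], [0, 0, -0.04, 0], [0.02, 0.04, -0.03, 0], [0.02, 0.04, 0, 0], [0.02, 0.04, 0, 0], [0.02, 0.04, 0, 0], [0, 0, 0, 0]]

```text
time_s: 11.3
eef_pos: [0.4189, -0.0305, 0.2069]
ee_rot: [[-0.996, -0.084, -0.004], [-0.084, 0.996, 0.003], [0.004, 0.003, -1.0]]
force: [0.4, -0.7, -1.4]
grip_width: 0.0005
grip_force: 0.0
```

Call:
servo_tool:
  plan:
    - [[0, 0, 0, 0], [0, 0, 0, 0]]

```text
time_s: 11.5
eef_pos: [0.4241, -0.0352, 0.2073]
ee_rot: [[-0.997, -0.08, 0.001], [-0.08, 0.997, -0.001], [-0.001, -0.001, -1.0]]
force: [-0.1, 0.1, 0.4]
grip_width: 0.0006
grip_force: 0.0
```

```bash
python3 - <<'E'
from h import *
st=robot.state();print(st['eef_pos'],st['force'])
w=snap('wrist','w5');s=snap('scene','s5')
cv2.imwrite('pics/c5.png',np.vstack([np.hstack([cv2.resize(cv2.imread(f'pics/{n}.png')[130:310,150:350],(400,360)) for n in('scene0','s5')]),np.pad(cv2.resize(cv2.imread('pics/w5.png'),(320,240)),((0,0),(0,480),(0,0)))]))
print(proj(w,[.514,-.185,.083]),proj(w,[.514,-.185,.073]),proj(s,[.514,-.185,.083]),proj(s,[.514,-.185,.073]))
E
```

```text
[ 0.42410452 -0.03522197  0.20734477] [-0.12461562  0.10780597  0.35636429]
[ 89.60613974 268.5668632 ] [ 94.62605364 263.78886473] [197.24981551 160.5721221 ] [197.73185108 162.9528278 ]
```

View pics/c5.png

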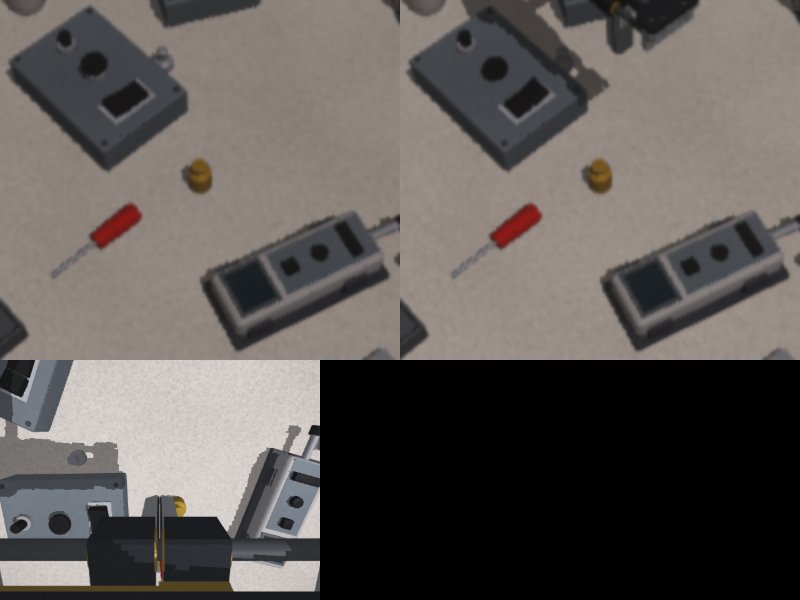

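The before/after views show the mushroom in (right crop, 495,69, lower than before), the rocker flipped (525,98), and the slim plunger still out (465,39). The console, gauge, weight and driver haven't moved, and the arm is clear.

```bash
python3 -c "
from plant import robot; print(robot.sign_off())"
```

```text
the job is handed in; nothing more can be done
None
```

The job is handed in: I pressed the rocker on, pressed and released the round key, then pushed the mushroom plunger in, each to its hard stop in that order, and the last pictures show nothing else moved and the arm clear at about 11.6 s.

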